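# Size an unmarked cell spacer on the slot ladder

### The job

Find the size of the spacer standing at the orange clip: draw it out of the holder and try its tab gently on the slot ladder, starting at the narrowest slot (blue end) and stepping towards the wide end, and leave it standing fully home, its white collar flat down on the ladder's top, in the first slot that accepts its tab. Never force it (the springs under the ladder must not be driven hard to their stop) or put it into a wider slot that swallows the collar, leave the other two spacers in their pockets, and do not disturb the other things on the bench.

Things in the scene. Friction and masses are not known exactly. Their poses are not given: they have to be found in the camera images.
- spacer_a_center (a point): Centre, half-way up, of one of three look-alike spacers (76 mm tall, about 90 g) in the holder. z up. Teal grip block 34 (x) x 14 (y) mm, from 7 mm below to 38 mm above this point; under it a teal flange 48 (x) x 30 (y) x 5 mm, at the start resting on the holder's top; under that, hidden in the pocket, a white collar 34 (x) x 6 mm tall, then a steel tab.
- spacer_a_foot (a point): Centre of the underside of this spacer's tab, 38 mm below its centre, same axes; at the start 8 mm above the table. The square-edged tab is 34 mm wide (x) and 20 mm tall from foot to collar; its thickness (y) is 5, 10 or 15 mm, one spacer of each, unmarked. The collar is 4.8 mm thicker (y) than its tab, 2.4 mm a side.
- spacer_b_center (a point): Centre, half-way up, of one of three look-alike spacers (76 mm tall, about 90 g) in the holder. z up. Teal grip block 34 (x) x 14 (y) mm, from 7 mm below to 38 mm above this point; under it a teal flange 48 (x) x 30 (y) x 5 mm, at the start resting on the holder's top; under that, hidden in the pocket, a white collar 34 (x) x 6 mm tall, then a steel tab.
- spacer_b_foot (a point): Centre of the underside of this spacer's tab, 38 mm below its centre, same axes; at the start 8 mm above the table. The square-edged tab is 34 mm wide (x) and 20 mm tall from foot to collar; its thickness (y) is 5, 10 or 15 mm, one spacer of each, unmarked. The collar is 4.8 mm thicker (y) than its tab, 2.4 mm a side.
- spacer_c_center (a point): Centre, half-way up, of one of three look-alike spacers (76 mm tall, about 90 g) in the holder. z up. Teal grip block 34 (x) x 14 (y) mm, from 7 mm below to 38 mm above this point; under it a teal flange 48 (x) x 30 (y) x 5 mm, at the start resting on the holder's top; under that, hidden in the pocket, a white collar 34 (x) x 6 mm tall, then a steel tab.
- spacer_c_foot (a point): Centre of the underside of this spacer's tab, 38 mm below its centre, same axes; at the start 8 mm above the table. The square-edged tab is 34 mm wide (x) and 20 mm tall from foot to collar; its thickness (y) is 5, 10 or 15 mm, one spacer of each, unmarked. The collar is 4.8 mm thicker (y) than its tab, 2.4 mm a side.
- holder: White holder block, 240 (x) x 90 (y) x 34 mm high, fixed; origin at the centre of its underside. Three pockets 40 (x) x 21.5 (y) x 28 mm deep in a row along x at -70, 0 and +70 mm, open at the top, a spacer hanging in each by its flange.
- clip_orange: Orange clip 34 (x) x 22 (y) x 5 mm fixed on the holder's top, 32 mm to the -y side (holder's y) of the pocket whose spacer is to be sized; grey clips of the same form mark the other two pockets. Origin: centre of its underside.
- ladder: Aluminium slot ladder, blue strip on its narrow end: 62 (x) x 150 (y) x 34 mm; origin at the centre of its TOP face, 56 mm above the table, z up. Five sharp-edged slots along x, 50 mm long, 28 mm deep, at y = -52, -26, 0, 26, 52 mm, widths (y) 3.0, 6.6, 11.6, 16.6, 21.6 mm. The first that accepts a tab leaves it 1.6 mm of play in all and stops the collar; wider ones let the collar in too.
- gauge_base: Grey base plate under the ladder, 86 (x) x 168 (y) x 14 mm, fixed to the table; origin at the centre of its underside, axes as the ladder. The ladder rides on springs above it: pressed, it gives straight down by up to 6 mm (starting at about 1.5 N, then 2.5 N per mm, then a hard stop) and comes back up.
- slot1 (a point): Middle of the mouth of slot 1 (3.0 mm wide, the narrowest), on the ladder's top face; axes as the ladder.
- slot2 (a point): Middle of the mouth of slot 2 (6.6 mm wide), on the ladder's top face; axes as the ladder.
- slot3 (a point): Middle of the mouth of slot 3 (11.6 mm wide), on the ladder's top face; axes as the ladder.
- slot4 (a point): Middle of the mouth of slot 4 (16.6 mm wide), on the ladder's top face; axes as the ladder.
- slot5 (a point): Middle of the mouth of slot 5 (21.6 mm wide, the widest), on the ladder's top face; axes as the ladder.
- beaker: Glass beaker, 64 mm across, 75 mm tall; origin at the centre of its underside. A bystander.
- jar: Jar with a teal cap, 52 mm across, 65 mm tall; origin at the centre of its underside. A bystander.
- weight: Brass calibration weight with a small knob, 28 mm across, 40 mm tall; origin at the centre of its underside. A bystander.
- dish: White ceramic dish, 90 mm across, 22 mm high; origin at the centre of its underside. A bystander.
- reagent: Reagent bottle with a blue cap, 60 mm across, 120 mm tall; origin at the centre of its underside. A bystander.
Not all that is in view belongs to the job. Leave any green or yellow look-alike of the part that bears spacer_a_center alone.

How it is judged:
By the outcome, as a careful person would: the job done as asked, in the order asked, and still so for the second after the job is handed in, with the robot touching nothing.
It also fails if it takes over 61 s, if anything falls off the work surface, if the arm or the gripper's body presses on something with over 40 N, if the wrist force passes 120 N, or if a joint passes its speed limit or range.

### The arm

A 6-joint arm with a two-finger parallel gripper is mounted at the origin on the work surface. World frame = base frame: x ahead of the robot, y to its left, z up, the work surface at z = 0. Lengths are in m, angles in rad, forces in N, time in s.
With the tool pointing down it reaches from about 0.35 to 0.975 m from the base axis. Payload 4.9 kg.
Tool frame: the origin (TCP) lies on the centre line of the jaws, within the pads' length; the fingertips stand 11 mm ahead of it and the grasp point (between the pads) lies 8 mm behind it (manip.finger_overhang is the distance from the TCP to the fingertips, in m); y points along the fingers, z is the direction in which the jaws open and shut, and the axes are right-handed (so a half turn about y gives the same grasp; the last joint's range is limited). The gripper opens to 85 mm and grips with 20 to 120 N. Pads are 22 mm wide; open, the fingers measure 114 mm over their backs; the gripper's body (76 mm by 85 mm) begins 54 mm behind the grasp point. The pads swing forward as they close: fully open they stand 13 mm farther back than shut.
Start: joints at [1.16, 0.053, 1.613, -0, 1.476, -0.119], TCP at [0.18, 0.599, 0.242] pointing down, gripper open.
Joint ranges: [-3.01, 3.01], [-1.01, 2.22], [0.06, 2.58], [-1.02, 4.17], [0.09, 2.62], [-3.14, 3.14]. Speed limits (rad/s): [2.57, 2.57, 3.14, 3.14, 3.14, 3.14].

### API

Orientations are given as a unit quaternion [w, x, y, z].
In Python, from plant import readout, cams, workorder, manip gives the robot as it stands.
- The arm moves only by the tool play_rows, never from a script. Its arguments are lists of equal length, an entry for each row: "slide": the shift along the tool's x, y, z in cm, a list of three; "yaw": the turn about the tool's y in degrees; "grip": the closure, from -1 (fully open) to 1 (shut), so that 0 is half open. In form: {"slide": [[x, y, z], ...], "yaw": [yaw, ...], "grip": [grip, ...]}. A call has 1 to 12 rows; each row shifts and turns the commanded pose from where the row before left it, along the tool's axes as they then stand; what a row does not reach is not made up. A row lasts 1/10 s, in which the tool goes at most 50 mm and 8.59 degrees, less where a joint would pass 70% of its speed; a pose out of reach is approached as far as the arm can. A call with a gripper value outside its range is refused whole. The fingers move at their own pace and stop on an object; the grip force is fixed at half the most. Time passes only in rows, so rows that do not move let the fingers close. It gives the time, the measured TCP pose, the force and the opening at its end, in the units of the state.
- readout.state(): the state, without advancing time (a new reading comes with each control period).
- cams.grab_frame(name): name is "scene" or "side" or "wrist"; returns a dict with "image" (480x640x3 uint8, red, green, blue), "mtx" (3x3 intrinsics, pixels), "R" (3x3) and "t" (3): a world point X has camera coordinates R X + t; the wrist camera has in their place "mount" (4x4, takes a point from camera to tool coordinates, whose origin is the TCP and whose axes are the tool frame's). Camera axes: x right, y down, z forward; pixel columns grow to the right and rows downward; lengths in m; the calibration is good to about 2 mm. A picture is of the moment at which its call begins: read the wrist's pose just before it. There is no depth.
- workorder.job_done(): hands the job in, once; it reports no verdict.
The state is a dict: "time": time; "joint_pos": joint angles; "joint_vel": joint speeds; "joint_efforts": joint torques, N m; "tool_pos": TCP position; "tool_rot": TCP orientation; "contact_force": force on the tool from outside, world axes, zero at the start; "ft_torque": the same for the moment, N m; "gripper_width": opening from 0.0 (shut) to 1.0 (fully open).
Only numpy, scipy, OpenCV 4.12 (cv2) and the standard library are available. Lean on these libraries where they do the work, as an engineer would, in place of code of your own. Each camera call takes 0.05 s, during which the arm holds its last target.

## Working session

There is one attempt and no reset: what is moved stays moved. The work goes in short steps, Python scripts to look and compute and a tool call to move; the robot and the scene stay as the last step left them, time stands still between calls to the robot, and variables do not carry over. Pictures are saved under pics/ and viewed, and the job is handed in when it is done.

Besides the shell and the picture viewer there is one more tool, called after "Emit:" as name([rows], argument=value, ...), one row to a line, values as JSON. play_rows: Moves the arm, as the interface text tells. Its arguments: {"type":"object","properties":{"slide":{"type":"array","items":{"type":"array","items":{"type":"number"}}},"yaw":{"type":"array","items":{"type":"number"}},"grip":{"type":"array","items":{"type":"number"}}},"required":["slide","yaw","grip"]}

```bash
ls; mkdir -p pics; python3 - <<'E'
from plant import readout, cams, workorder, manip
import cv2,pickle
print(readout.state()); print([ (k,getattr(manip,k)) for k in dir(manip) if k[0]!='_'])
for n in ["scene","side","wrist"]:
    f=cams.grab_frame(n); pickle.dump(f,open(f'{n}0.pkl','wb'))
    cv2.imwrite(f'pics/{n}0.png',f['image'][:,:,::-1]); print(n,{k:v for k,v in f.items() if k!='image'})
E
```

```text
pics
{'time': 0.0, 'joint_pos': array([ 1.16000266e+00,  5.33617889e-02,  1.61431320e+00, -3.72263928e-06,
        1.47603175e+00, -1.18955872e-01]), 'joint_vel': array([-0.00051369,  0.00208014, -0.00155163,  0.00074806, -0.00034777,
       -0.00251617]), 'joint_efforts': array([-1.76351892e-03, -3.93672037e+01, -3.70175171e+01, -3.19653427e-04,
        6.92753558e-03, -1.20543584e-05]), 'tool_pos': array([0.17954642, 0.59801085, 0.24104849]), 'tool_rot': array([-0.69887006,  0.7003135 , -0.1030087 ,  0.10261988]), 'contact_force': array([-0.45410274, -0.74022469, -0.24110725]), 'ft_torque': array([0.04813931, 0.03704553, 0.01327262]), 'gripper_width': 0.9987205247823685}
[('IKError', <class 'plant.IKError'>), ('finger_overhang', 0.011)]
scene {'mtx': array([[521.15618133,   0.        , 325.14579174],
       [  0.        , 521.15618133, 231.86202579],
       [  0.        ,   0.        ,   1.        ]]), 'R': array([[-0.83187302,  0.55463029, -0.01930107],
       [ 0.43587893,  0.63144369, -0.64131773],
       [-0.34350669, -0.54190784, -0.76703262]]), 't': array([ 0.52120088, -0.227
[... 213 characters left out ...]
5, -0.43409425,  0.01539258],
       [-0.29370491, -0.63477388, -0.71470242],
       [ 0.32001902,  0.63923729, -0.69925926]]), 't': array([-0.54460464,  0.23141144,  1.2332931 ])}
wrist {'mtx': array([[383.58302481,   0.        , 326.25845697],
       [  0.        , 383.58302481, 239.0620792 ],
       [  0.        ,   0.        ,   1.        ]]), 'mount': array([[-5.29988424e-04,  9.57952006e-01,  2.86927993e-01,
        -7.32477921e-02],
       [ 1.08134247e-03, -2.86927317e-01,  9.57951745e-01,
        -1.32008362e-01],
       [ 9.99999275e-01,  8.17970761e-04, -8.83806033e-04,
        -3.62475658e-04],
       [ 0.00000000e+00,  0.00000000e+00,  0.00000000e+00,
         1.00000000e+00]])}
```

View pics/scene0.png

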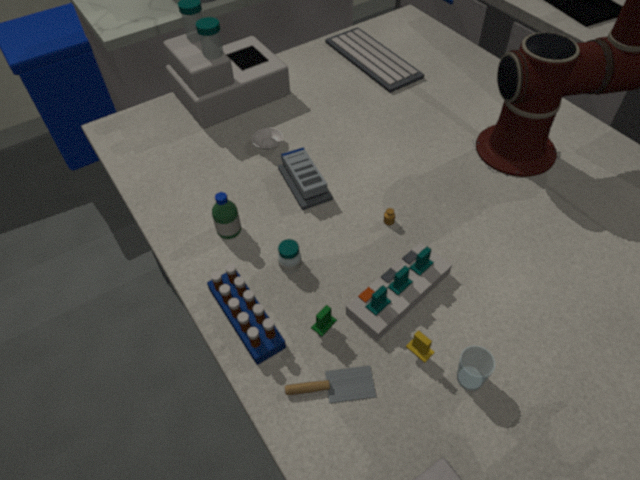

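View pics/side0.png

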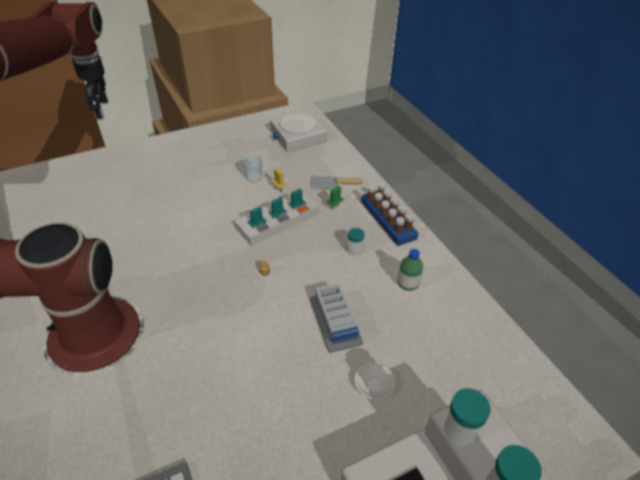

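View pics/wrist0.png

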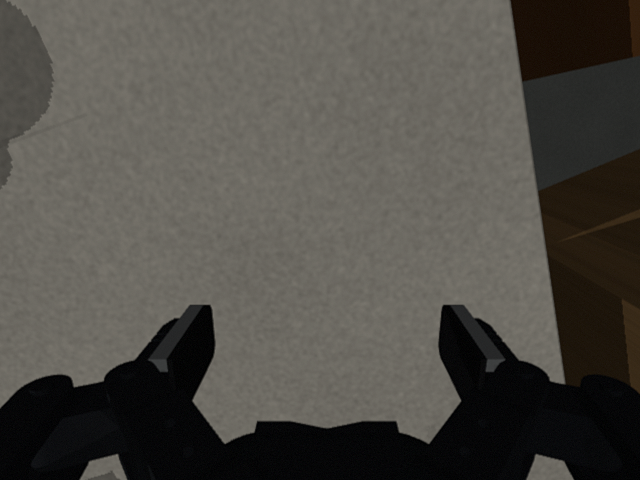

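The scene view shows three teal spacers at about (378,299), (401,279) and (423,260). A green look-alike is at (323,319) and a yellow one at (420,345). The jar (289,250) and the bottles also have teal caps. The orange clip is at (367,295), so the target is the spacer at (378,299). I'll check that in a close crop and triangulate.

```bash
python3 - <<'E'
import pickle,cv2
import numpy as np
a=pickle.load(open('scene0.pkl','rb'))['image'][:,:,::-1]; b=pickle.load(open('side0.pkl','rb'))['image'][:,:,::-1]
def crop(im,x,y,w,h,s,n): cv2.imwrite(n,cv2.resize(im[y:y+h,x:x+w],None,fx=s,fy=s,interpolation=cv2.INTER_CUBIC))
A=cv2.resize(a[230:340,330:460],None,fx=6,fy=5.4,interpolation=2)
crop(a,335,240,130,95,6,'pics/c1.png'); crop(a,270,140,75,75,8,'pics/c2.png')
crop(b,225,180,130,70,6,'pics/c3.png'); crop(b,305,275,70,80,7,'pics/c4.png')
E
```

```text
(no output)
```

View pics/c1.png

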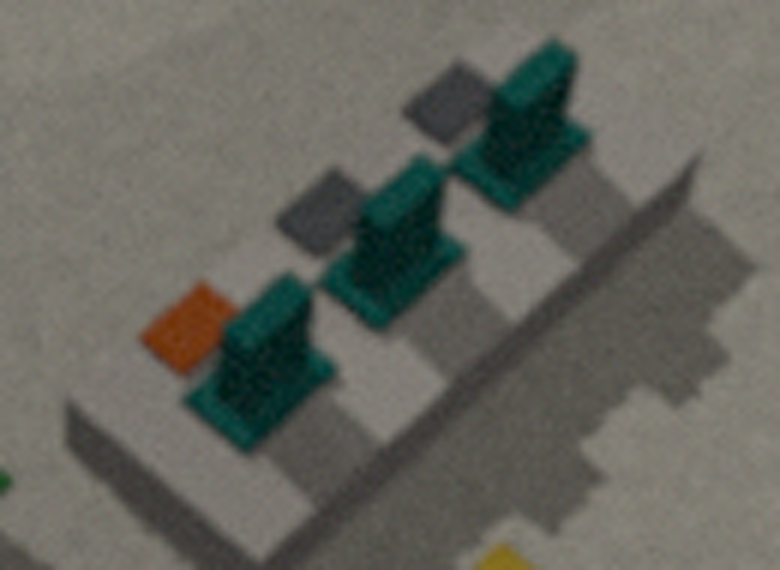

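View pics/c2.png

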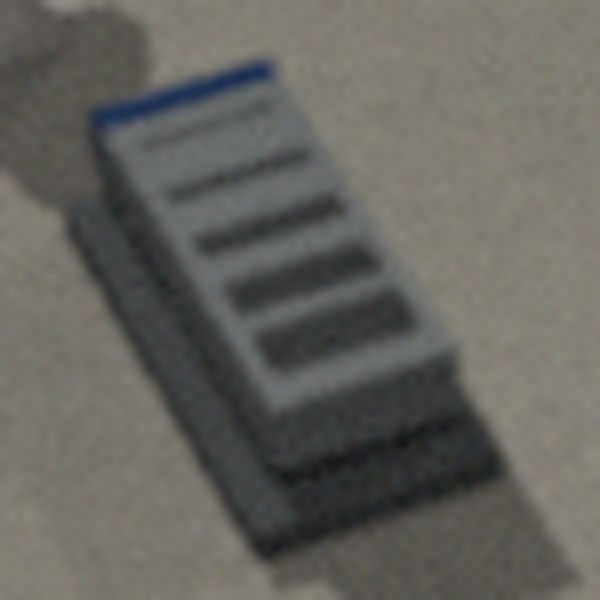

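View pics/c3.png

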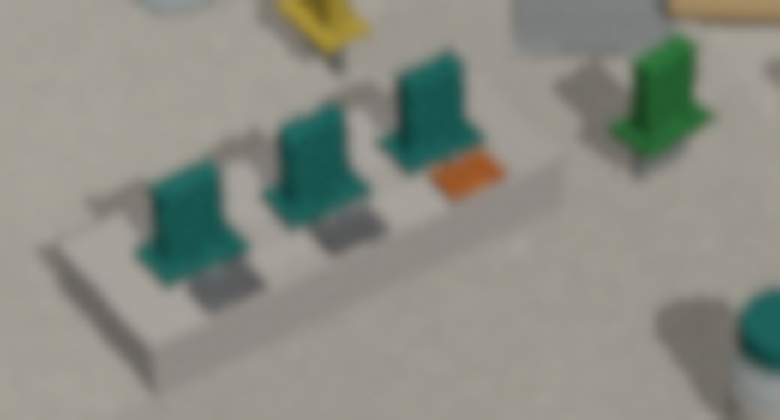

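View pics/c4.png

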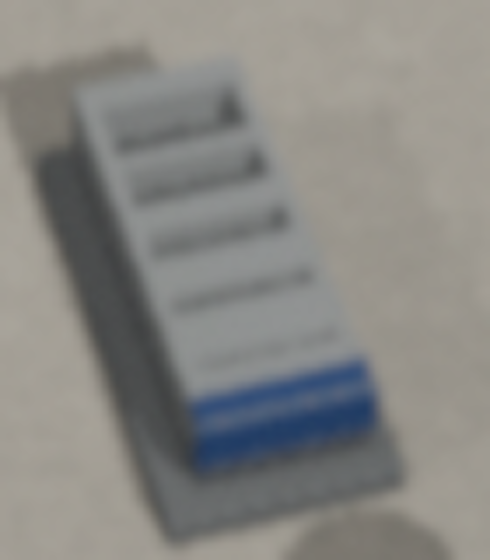

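```bash
cat > h.py <<'E'
import pickle,numpy as np
from scipy.optimize import least_squares
from scipy.spatial.transform import Rotation as Ro
def proj(f,X):
    c=np.asarray(X)@f['R'].T+f['t']; p=c@f['mtx'].T; return p[:,:2]/p[:,2:]
def ray(f,uv,z):
    d=np.linalg.inv(f['mtx'])@[*uv,1]; d=f['R'].T@d; o=-f['R'].T@f['t']; return o+d*(z-o[2])/d[2]
def world(p,L):
    c,s=np.cos(p[2]),np.sin(p[2]); L=np.asarray(L,float)
    return np.c_[p[0]+c*L[:,0]-s*L[:,1],p[1]+s*L[:,0]+c*L[:,1],L[:,2]]
def fit(obs,p0):
    # obs: list of (frame, local pts, pix)
    r=lambda p: np.concatenate([(proj(f,world(p,L))-np.array(px)).ravel() for f,L,px in obs])
    s=least_squares(r,p0,loss='soft_l1'); return s.x,r(s.x).reshape(-1,2)
def wframe(f,st):
    w=np.array(st['tool_rot']); R=Ro.from_quat([w[1],w[2],w[3],w[0]]).as_matrix()
    M=f['mount']; Rwc=R@M[:3,:3]; o=R@M[:3,3]+st['tool_pos']
    return dict(image=f['image'],mtx=f['mtx'],R=Rwc.T,t=-Rwc.T@o)
E
python3 - <<'E'
from h import *
a=pickle.load(open('scene0.pkl','rb'));b=pickle.load(open('side0.pkl','rb'))
h=.034
o=[(a,[(.12,-.045,h),(.12,.045,h),(-.12,.045,h)],[(346.3,307.5),(379.2,333.7),(451.7,265.3)]),
(b,[(-.12,.045,h),(-.12,-.045,h),(.12,-.045,h)],[(232.5,221.7),(250.3,237.5),(318.7,206.7)])]
g=ray(a,(400,290),h); y=ray(a,(346,307),h)-ray(a,(417,245),h)
p,r=fit(o,[g[0],g[1],np.arctan2(y[1],y[0])]); print('holder',p,np.degrees(p[2]));print(r.round(1))
print('spacers',world(p,[(-.07,0,.046),(0,0,.046),(.07,0,.046)]))
h=.056
sl=[-.052,-.026,0,.026,.052]
A=lambda P:[(270+u/8,140+v/8) for u,v in P]
B=lambda P:[(305+u/7,275+v/7) for u,v in P]
o=[(a,[(.031,-.075,h),(-.031,-.075,h),(-.031,.075,h),(.031,.075,h)],A([(93,115),(272,62),(455,350),(275,410)])),
(a,[(0,y,h) for y in sl],A([(208,125),(240,175),(270,222),(305,278),(337,330)])),
(b,[(-.031,.075,h),(.031,.075,h),(-.031,-.075,h),(.031,-.075,h)],B([(78,92),(235,60),(195,425),(370,390)])),
(b,[(0,y,h) for y in sl],B([(272,347),(243,290),(218,233),(198,177),(174,122)]))]
g=ray(a,(304,169),h); v=ray(a,(315,187),h)-ray(a,(293,151),h)
p,r=fit(o,[g[0],g[1],np.arctan2(-v[0],v[1])]); print('ladder',p,np.degrees(p[2]));print(r.round(1))
print(world(p,[(0,y,h) for y in sl]))
for n,uvA,uvB in [('beaker',(472,383),(254,180)),('jar',(290,264),(356,250)),('weight',(390,222),(265,272)),('dish',(266,140),(376,380)),('reag',(229,232),(410,286)),('green',(323,327),(335,203)),('yel',(420,353),(280,187))]:
    print(n,ray(a,uvA,0)[:2].round(3),ray(b,uvB,0)[:2].round(3))
E
```

```text
holder [0.55744552 0.18667928 0.19644029] 11.255199526152058
[[ 0.  -1. ]
 [ 0.   0.1]
 [ 0.2 -1.5]
 [ 1.5 -2.1]
 [ 0.  -0.4]
 [-0.2 -2.4]]
spacers [[0.48879179 0.17301672 0.046     ]
 [0.55744552 0.18667928 0.046     ]
 [0.62609925 0.20034183 0.046     ]]
ladder [ 0.5453492  -0.21814999 -0.16933347] -9.702093255703522
[[-0.2 -1.8]
 [-0.5 -1.9]
 [ 0.  -1.3]
 [-0.9 -1.1]
 [-0.2 -1.1]
 [-0.4 -1.1]
 [-0.2 -0.6]
 [-0.6 -1.1]
 [-0.5 -1. ]
 [-1.  -1.2]
 [ 0.2 -1.6]
 [ 0.  -0.5]
 [ 0.4 -1.4]
 [-1.3 -0.2]
 [-0.5 -0.7]
 [-0.2 -1. ]
 [-0.5 -1.1]
 [-0.2 -1.2]]
[[ 0.53658588 -0.26940625  0.056     ]
 [ 0.54096754 -0.24377812  0.056     ]
 [ 0.5453492  -0.21814999  0.056     ]
 [ 0.54973086 -0.19252186  0.056     ]
 [ 0.55411252 -0.16689373  0.056     ]]
beaker [0.571 0.425] [0.562 0.4  ]
jar [ 0.712 -0.016] [ 0.712 -0.023]
weight [0.446 0.014] [0.447 0.008]
dish [ 0.543 -0.425] [ 0.555 -0.403]
reag [ 0.784 -0.181] [ 0.779 -0.201]
green [0.74  0.162] [0.751 0.185]
yel [0.612 0.321] [0.626 0.331]
```

```bash
cat >> h.py <<'E'
def Rt(st):
    w=st['tool_rot']; return Ro.from_quat([w[1],w[2],w[3],w[0]]).as_matrix()
def plan(st,tgt,ang):
    """needed yaw (deg about tool y) to bring tool x (or -x) to heading ang(deg); then slide (cm) in rotated frame"""
    R=Rt(st); h=np.degrees(np.arctan2(R[1,0],R[0,0]))
    for k in (0,180):
        d=(ang+k-h+180)%360-180     # ccw about world z; tool y = -z so yaw = -d
        R2=Ro.from_euler('z',d,degrees=True).as_matrix()@R
        print('head',round(h,2),'yaw',round(-d,2),'slide cm after yaw',(R2.T@(np.array(tgt)-st['tool_pos'])*100).round(2))
E
python3 - <<'E'
from h import *
from plant import readout
st=readout.state(); print(Rt(st).round(3)); plan(st,[.62610,.2003,.2],11.26); print(st['joint_pos'])
E
```

```text
[[ 0.958 -0.001  0.288]
 [-0.288 -0.001  0.958]
 [-0.    -1.    -0.002]]
head -16.72 yaw -27.98 slide cm after yaw [ 36.02   4.2  -47.73]
head -16.72 yaw 152.02 slide cm after yaw [-36.02   4.06  47.74]
[ 1.16002418e+00  5.32271156e-02  1.61397931e+00 -2.03159201e-05
  1.47600194e+00 -1.18967074e-01]
```

Emit:
play_rows([
  [0, 0, 0],
  [0, 0, 0],
  [0, 0, 0],
  [0, 0, 0],
  [3, 0, -4],
  [3, 0, -4],
  [3, 0, -4],
  [3, 0, -4],
  [3, 0, -4],
  [3, 0, -4],
  [3, 0, -4],
  [3, 0, -4],
], yaw=[-7, -7, -7, -7, 0, 0, 0, 0, 0, 0, 0, 0], grip=[-1, -1, -1, -1, -1, -1, -1, -1, -1, -1, -1, -1])

```text
time: 1.35
tool_pos: [0.4788, 0.33, 0.2421]
tool_rot: [0.704, -0.704, -0.069, 0.07]
contact_force: [0.1, -0.3, -0.7]
gripper_width: 1.0
```

Emit:
play_rows([
  [3, 0.7, -4],
  [3, 0.7, -4],
  [3, 0.7, -4],
  [3, 0.7, -3.7],
  [0, 0, 0],
], yaw=[0, 0, 0, 0, 0], grip=[-1, -1, -1, -1, -1])

```text
time: 1.85
tool_pos: [0.6276, 0.1977, 0.2121]
tool_rot: [-0.703, 0.705, 0.067, -0.068]
contact_force: [-0.5, 0.4, -1.4]
gripper_width: 1.001
```

```bash
cat > snap.py <<'E'
import sys,pickle,cv2
from plant import readout,cams
from h import *
def snap(n,cam='wrist'):
    st=readout.state(); f=cams.grab_frame(cam); pickle.dump((st,f),open(n+'.pkl','wb'))
    cv2.imwrite(f'pics/{n}.png',f['image'][:,:,::-1]); return st,f
if __name__=='__main__':
    st,f=snap(sys.argv[1],*sys.argv[2:]); print(st['time'],st['tool_pos'],st['contact_force'],st['gripper_width'])
E
python3 snap.py w1; python3 -c "
from h import *;from plant import readout
plan(readout.state(),[.62610,.2003,.1],11.26)"
```

```text
1.85 [0.62762814 0.19766318 0.21207551] [-0.52219052  0.36079661 -1.36941984] 1.0012117535156397
head 11.05 yaw -0.21 slide cm after yaw [ 0.04 11.27  0.05]
head 11.05 yaw 179.79 slide cm after yaw [ 0.02 11.27 -0.05]
```

View pics/w1.png

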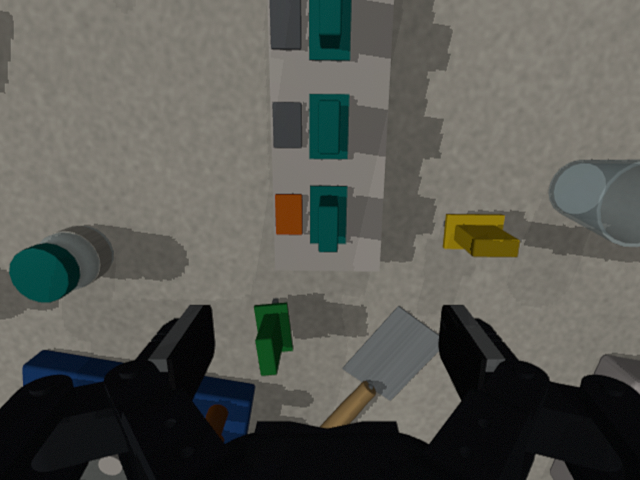

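```bash
python3 - <<'E'
from h import *
import cv2
st,f=pickle.load(open('w1.pkl','rb')); w=wframe(f,st)
p=[.62610,.2003,np.radians(11.26)]
im=cv2.resize(np.ascontiguousarray(f['image'][160:290,250:410,::-1]),None,fx=5,fy=4.5,interpolation=2)
im=cv2.resize(np.ascontiguousarray(f['image'][160:280,250:410,::-1]),None,fx=5,fy=5,interpolation=2)
for z,a,b,c in [(.084,.017,.007,(0,0,255)),(.039,.024,.015,(0,255,255))]:
    q=proj(w,world(p,[(a,b,z),(-a,b,z),(-a,-b,z),(a,-b,z)])); print(q.round(1))
    cv2.polylines(im,[((q-[250,160])*5).astype(int)],True,c,1)
q=proj(w,world([.55744552,.18667928,.19644029],[(.12,.045,.034),(.12,-.045,.034),(.087,-.021,.039),(.053,-.021,.039),(.053,-.043,.039),(.087,-.043,.039)]))
cv2.polylines(im,[((q-[250,160])*5).astype(int)],True,(255,0,0),1)
cv2.imwrite('pics/w1c.png',im)
E
```

```text
[[341.1 255. ]
 [341.4 208.4]
 [321.1 208.5]
 [321.5 255.1]]
[[348.7 245.4]
 [349.5 188.1]
 [311.9 188.3]
 [312.8 245.6]]
```

View pics/w1c.png

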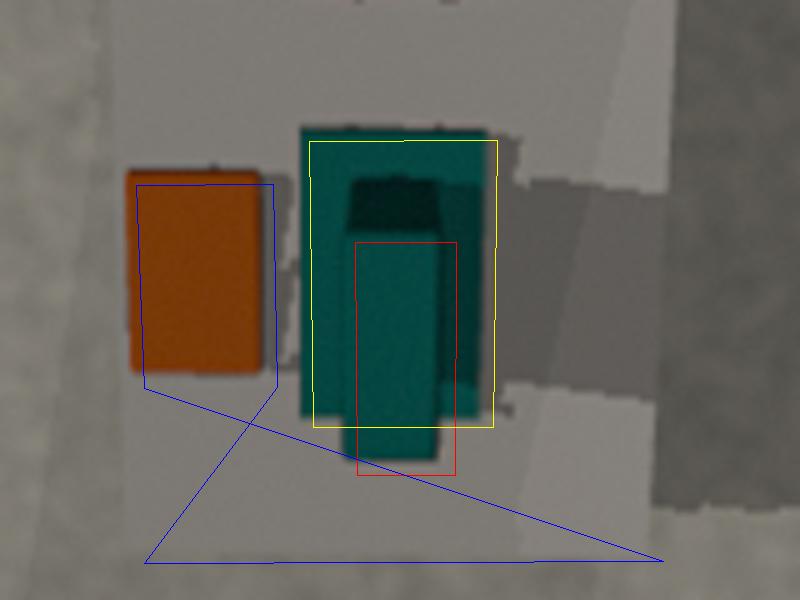

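```bash
python3 - <<'E'
from h import *
st,f=pickle.load(open('w1.pkl','rb')); w=wframe(f,st); R=Rt(st); print(R.round(4))
for z in (.2,.15,.084,.039):
    y=(st['tool_pos'][2]-z)
    print(z,proj(w,[st['tool_pos']+R@[0,y,0]]))
    print(' down',proj(w,[st['tool_pos']-[0,0,y]]))
def wfit(obs,p0):
    r=lambda p: np.concatenate([(proj(w,world(p,L))-np.array(px)).ravel() for L,px in obs])
    s=least_squares(r,p0); return s.x,r(s.x).reshape(-1,2).round(1)
C=lambda P:[(250+u/5,160+v/5) for u,v in P]
# block top: far edge (-x) at row 232, near row 460
obs=[([(-.017,-.007,.084),(-.017,.007,.084),(.017,.007,.084),(.017,-.007,.084)],C([(345,233),(440,233),(438,460),(343,460)])),
([(-.024,-.015,.039),(-.024,.015,.039),(.024,-.015,.039),(.024,.015,.039)],C([(301,128),(487,130),(301,418),(481,418)]))]
p,r=wfit(obs,[.626,.2,.19]);print(p,np.degrees(p[2]),r)
plan(st,[p[0],p[1],.056],np.degrees(p[2]))
E
```

```text
[[ 0.9818 -0.002  -0.1899]
 [ 0.1899 -0.002   0.9818]
 [-0.0024 -1.     -0.0016]]
0.2 [[327.04607184 309.10514361]]
 down [[327.09164841 309.1678574 ]]
0.15 [[326.9551697  266.35046672]]
 down [[327.13522452 266.60685129]]
0.084 [[326.88453239 233.12709564]]
 down [[327.16907711 233.54285876]]
0.039 [[326.85271783 218.16351607]]
 down [[327.18432149 218.65359877]]
[0.62472797 0.19802523 0.18455239] 10.574072968101875 [[-0.5 -0.7]
 [ 0.8 -0.6]
 [ 0.4  0.8]
 [-0.1  0.6]
 [-0.5  0.2]
 [-0.   0.1]
 [-0.2 -0.3]
 [-0.1  0. ]]
head 10.95 yaw 0.37 slide cm after yaw [-0.24 15.61  0.11]
head 10.95 yaw -179.63 slide cm after yaw [ 0.32 15.61 -0.06]
```

Emit:
play_rows([
  [-0.2, 3, 0.1],
  [0, 3, 0],
  [0, 3, 0],
  [0, 0.5, 0],
  [0, 0, 0],
], yaw=[0.2, 0, 0, 0, 0], grip=[-1, -1, -1, -1, -1])

```text
time: 2.4
tool_pos: [0.6216, 0.2034, 0.1185]
tool_rot: [-0.704, 0.704, 0.068, -0.07]
contact_force: [0.5, 0.4, 0.4]
gripper_width: 0.999
```

```bash
python3 snap.py w2
```

```text
2.4 [0.62155759 0.20338856 0.11852975] [0.45026569 0.38473186 0.37546412] 0.999273149044519
```

View pics/w2.png

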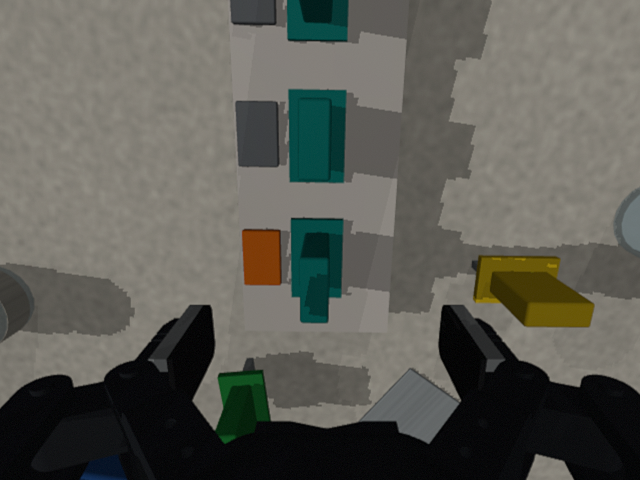

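Emit:
play_rows([
  [0, 0, -0.5],
  [0, 0, 0],
  [0, 0, 0],
], yaw=[0, 0, 0], grip=[-1, -1, -1])

```text
time: 2.75
tool_pos: [0.6248, 0.1978, 0.1212]
tool_rot: [0.704, -0.704, -0.069, 0.067]
contact_force: [0.2, 0.5, -0.1]
gripper_width: 0.996
```

```bash
python3 snap.py w3; python3 - <<'E'
from h import *
import cv2
st,f=pickle.load(open('w3.pkl','rb'))
cv2.imwrite('pics/w3c.png',cv2.resize(f['image'][205:335,240:400,::-1],None,fx=5,fy=4.6,interpolation=2))
E
```

```text
2.75 [0.62475065 0.19784946 0.12119986] [ 0.17467068  0.52068612 -0.13196908] 0.9958837429140713
```

View pics/w3c.png

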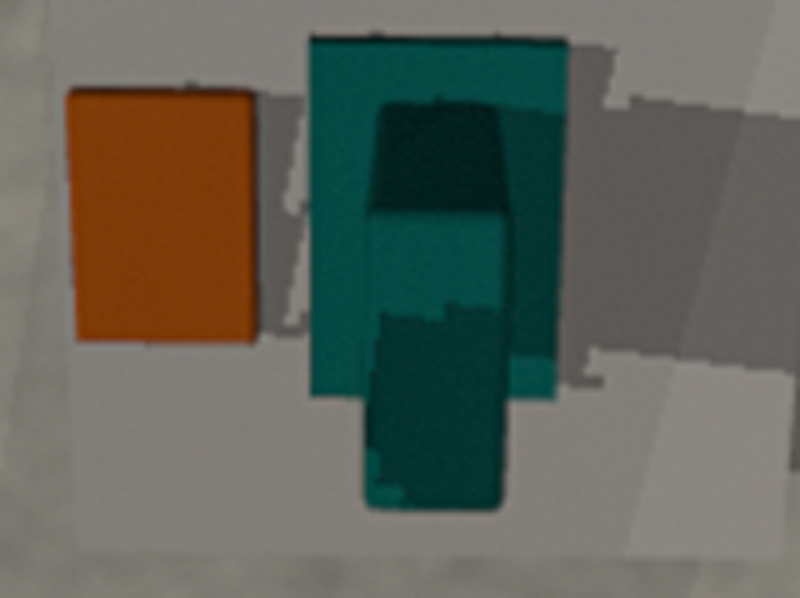

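```bash
cat >> h.py <<'E'
def wfit(w,obs,p0):
    r=lambda p: np.concatenate([(proj(w,world(p,L))-np.array(px)).ravel() for L,px in obs])
    s=least_squares(r,p0); return s.x,r(s.x).reshape(-1,2).round(1)
E
python3 - <<'E'
from h import *
from plant import readout
st,f=pickle.load(open('w3.pkl','rb')); w=wframe(f,st)
C=lambda P:[(240+u/5,205+v/4.6) for u,v in P]
obs=[([(-.017,-.007,.084),(-.017,.007,.084),(.017,.007,.084),(.017,-.007,.084)],C([(368,210),(510,212),(503,508),(366,508)])),
([(-.024,-.015,.039),(-.024,.015,.039),(.024,-.015,.039),(.024,.015,.039)],C([(310,38),(567,40),(311,396),(555,396)]))]
p,r=wfit(w,obs,[.626,.2,.19]);print(p,np.degrees(p[2]),r)
plan(st,[p[0],p[1],.056],np.degrees(p[2])); print(readout.state()['tool_pos'])
E
```

```text
[0.62443749 0.19794839 0.18254317] 10.458953123813492 [[-0.9 -0.5]
 [ 0.8 -0.6]
 [ 0.6  0.8]
 [-0.6  0.5]
 [-0.6  0.2]
 [ 0.5  0.3]
 [-0.2 -0.5]
 [ 0.4  0. ]]
head 11.06 yaw 0.6 slide cm after yaw [-0.05  6.52  0.01]
head 11.06 yaw -179.4 slide cm after yaw [ 0.01  6.52 -0.02]
[0.62453965 0.19783296 0.12080117]
```

Emit:
play_rows([
  [-0.03, 2, 0],
  [0, 2, 0],
  [0, 1.5, 0],
  [0, 0.9, 0],
  [0, 0, 0],
  [0, 0, 0],
], yaw=[0.5, 0, 0, 0, 0, 0], grip=[-1, -1, -1, -1, -1, -1])

```text
time: 3.4
tool_pos: [0.624, 0.1979, 0.056]
tool_rot: [0.704, -0.704, -0.065, 0.065]
contact_force: [0.3, -0.0, 0.8]
gripper_width: 1.002
```

Emit:
play_rows([
  [0, 0, 0],
  [0, 0, 0],
  [0, 0, 0],
  [0, 0, 0],
  [0, 0, 0],
  [0, 0, 0],
  [0, 0, 0],
  [0, 0, 0],
], yaw=[0, 0, 0, 0, 0, 0, 0, 0], grip=[1, 1, 1, 1, 1, 1, 1, 1])

```text
time: 4.2
tool_pos: [0.6239, 0.1978, 0.0559]
tool_rot: [0.704, -0.704, -0.065, 0.065]
contact_force: [1.2, -0.4, 1.7]
gripper_width: 0.155
```

```bash
python3 snap.py w4; python3 -c "
from h import *;from plant import readout
print(Rt(readout.state()).round(4))"
```

```text
4.2 [0.62385123 0.19783816 0.05585523] [ 1.23004763 -0.35912715  1.71493031] 0.15493173615918937
[[ 9.830e-01  6.000e-04 -1.836e-01]
 [ 1.836e-01  1.000e-04  9.830e-01]
 [ 6.000e-04 -1.000e+00 -0.000e+00]]
```

View pics/w4.png

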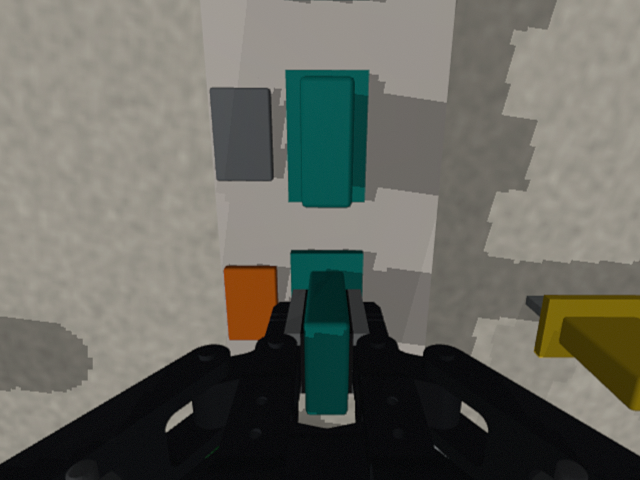

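Emit:
play_rows([
  [0, -1, 0],
  [0, -1.5, 0],
  [0, -2.5, 0],
  [0, -3.5, 0],
  [0, -4, 0],
  [0, -4, 0],
  [0, -3, 0],
  [0, 0, 0],
  [0, 0, 0],
], yaw=[0, 0, 0, 0, 0, 0, 0, 0, 0], grip=[1, 1, 1, 1, 1, 1, 1, 1, 1])

```text
time: 5.15
tool_pos: [0.6239, 0.1979, 0.2521]
tool_rot: [0.704, -0.704, -0.066, 0.064]
contact_force: [-0.5, 0.9, -1.8]
gripper_width: 0.155
```

```bash
python3 snap.py w5; python3 snap.py s5 side;python3 snap.py c5 scene; python3 - <<'E'
from h import *
import cv2
st,f=pickle.load(open('w5.pkl','rb'));s=pickle.load(open('s5.pkl','rb'))[1];c=pickle.load(open('c5.pkl','rb'))[1]
T=st['tool_pos']; ims=[f['image'][230:430,230:430]]
for k in (s,c):
    u,v=proj(k,[T-[0,0,.03]])[0].astype(int); print(u,v)
    ims.append(cv2.resize(k['image'][v-50:v+50,u-50:u+50],(400,400),interpolation=2))
ims[0]=cv2.resize(ims[0],(400,400),interpolation=2)
cv2.imwrite('pics/m5.png',cv2.resize(np.hstack(ims[1:]),(800,400))[:,:,::-1]);cv2.imwrite('pics/w5c.png',ims[0][:,:,::-1])
plan(st,[.5366,-.2694,.21],-9.7)
E
```

```text
5.15 [0.62385597 0.19785152 0.25212041] [-0.54013024  0.92329624 -1.82068346] 0.15487304290622916
5.2 [0.62301827 0.19767178 0.24986634] [ 0.09158305  0.0224283  -0.61118493] 0.15440538804998982
5.25 [0.62259632 0.19758066 0.24860549] [-0.00486809 -0.0946357  -1.52949548] 0.15623597670708717
294 151
385 247
head 10.58 yaw 20.28 slide cm after yaw [ -0.74   4.21 -47.53]
head 10.58 yaw -159.72 slide cm after yaw [ 0.72  4.21 47.53]
```

View pics/m5.png

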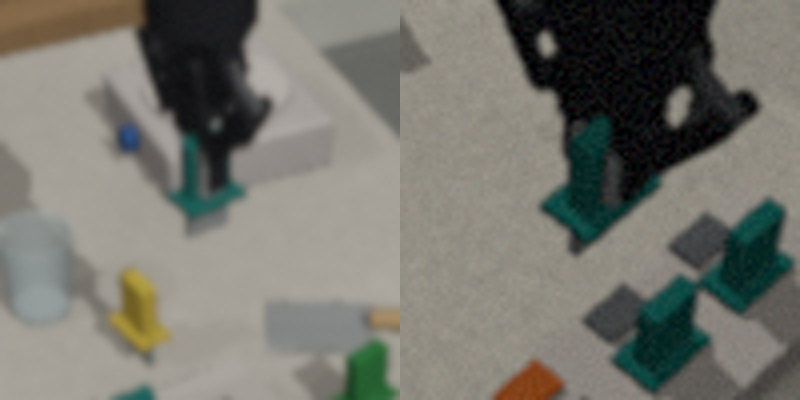

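View pics/w5c.png

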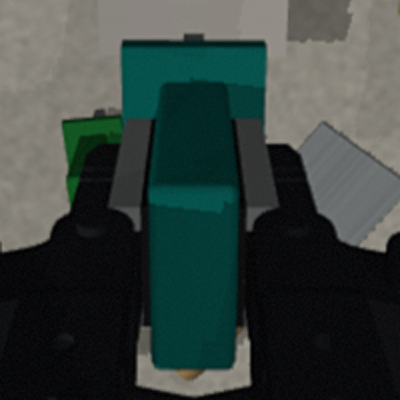

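Emit:
play_rows([
  [0, 0, 0],
  [0, 0, 0],
  [0, 0, 0],
  [0, 0, -4],
  [0, 0, -5],
  [0, 0, -5],
  [0, 0, -5],
  [0, 0, -5],
  [0, 0, -5],
  [0, 0, -5],
  [0, 0, -5],
  [0, 0, -4],
], yaw=[7, 7, 6.3, 0, 0, 0, 0, 0, 0, 0, 0, 0], grip=[1, 1, 1, 1, 1, 1, 1, 1, 1, 1, 1, 1])

```text
time: 6.5
tool_pos: [0.5493, -0.2282, 0.2483]
tool_rot: [0.705, -0.704, 0.061, -0.059]
contact_force: [0.5, 0.1, -0.6]
gripper_width: 0.156
```

Emit:
play_rows([
  [0, 0, -2.5],
  [0, 0, -1],
  [0, 0, 0],
  [0, 0, 0],
  [0, 0, 0],
], yaw=[0, 0, 0, 0, 0], grip=[1, 1, 1, 1, 1])

```text
time: 7.0
tool_pos: [0.5454, -0.259, 0.2502]
tool_rot: [0.705, -0.704, 0.059, -0.059]
contact_force: [1.1, -0.7, -0.4]
gripper_width: 0.154
```

```bash
python3 snap.py w6;  python3 -c "
from h import *;from plant import readout
plan(readout.state(),[.5366,-.2694,.15],-9.7)"
```

```text
7.0 [ 0.5453788  -0.25901645  0.25017422] [ 1.10430985 -0.73798634 -0.37380318] 0.15415000169523194
head -9.61 yaw 0.09 slide cm after yaw [-0.7  10.04 -1.17]
head -9.61 yaw -179.91 slide cm after yaw [ 0.7  10.04  1.16]
```

View pics/w6.png

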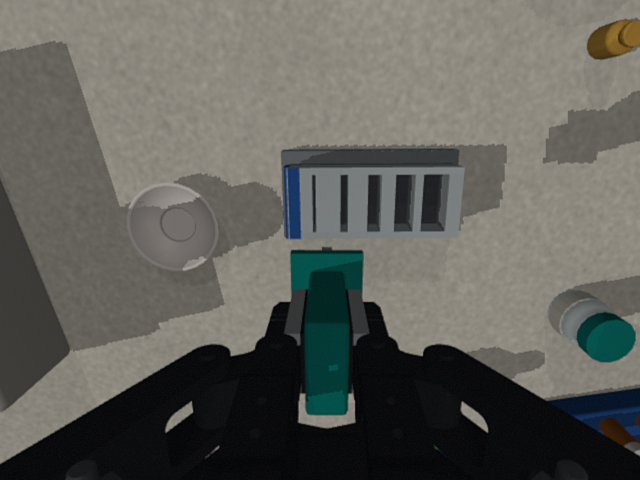

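```bash
python3 - <<'E'
from h import *
import cv2
st,f=pickle.load(open('w6.pkl','rb'))
cv2.imwrite('pics/w6c.png',cv2.resize(f['image'][145:260,275:475,::-1],None,fx=4,fy=4,interpolation=2))
E
```

```text
(no output)
```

View pics/w6c.png

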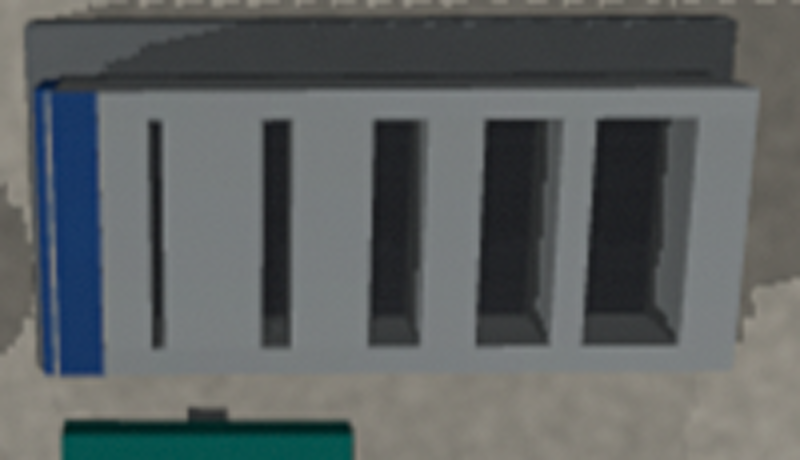

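```bash
python3 - <<'E'
from h import *
st,f=pickle.load(open('w6.pkl','rb')); w=wframe(f,st)
S=[(-.052,.003,149,163,152,166),(-.026,.0066,263,292,262,291),(0,.0116,374,428,369,420),(.026,.0166,486,563,476,548),(.052,.0216,598,699,583,678)]
L=[];P=[]
for y,wd,a,b,c,d in S:
    for x,s,u,v in [(-.025,-1,a,120),(-.025,1,b,120),(.025,-1,c,347),(.025,1,d,347)]:
        L.append((x,y+s*wd/2,.056));P.append((275+u/4,145+v/4))
p,r=wfit(w,[(L,P)],[.545,-.218,-.169]);print(p,np.degrees(p[2]),abs(r).max(0),r.std(0))
# also free z
r4=lambda q: (proj(w,world(q[:3],[(l[0],l[1],q[3]) for l in L]))-np.array(P)).ravel()
s=least_squares(r4,[*p,.056]);print(s.x,np.abs(s.fun).max())
for n,y in (('s1',-.052),('s2',-.026)):
    t=world(p,[(0,y,.056)])[0];print(n,t);plan(st,[t[0],t[1],.15],np.degrees(p[2]))
# where tool axis/tab columns
R=Rt(st); 
for dy,dx in ((.048,-.017),(.0228,-.024)): print(proj(w,[st['tool_pos']+R@[dx,dy,0]]))
E
```

```text
[ 0.54496475 -0.217233   -0.16537615] -9.47535549050528 [0.6 0.3] [0.28089144 0.14991664]
[ 0.54506421 -0.21718874 -0.16535295  0.05552629] 0.6619457033147569
s1 [ 0.53640434 -0.26852354  0.056     ]
head -9.61 yaw -0.14 slide cm after yaw [-0.72 10.02 -1.09]
head -9.61 yaw 179.86 slide cm after yaw [ 0.73 10.02  1.08]
s2 [ 0.54068455 -0.24287827  0.056     ]
head -9.61 yaw -0.14 slide cm after yaw [-0.72 10.02  1.51]
head -9.61 yaw 179.86 slide cm after yaw [ 0.73 10.02 -1.52]
[[327.27000524 243.74094839]]
[[327.37729849 245.72524194]]
```

Emit:
play_rows([
  [-0.7, 0, -1.1],
  [0, 3, 0],
  [0, 4, 0],
  [0, 3, 0],
  [0, 2, 0],
  [0, 1, 0],
  [0, 0, 0],
  [0, 0, 0],
  [0, 0, 0],
], yaw=[-0.1, 0, 0, 0, 0, 0, 0, 0, 0], grip=[1, 1, 1, 1, 1, 1, 1, 1, 1])

```text
time: 7.95
tool_pos: [0.5374, -0.2709, 0.1226]
tool_rot: [-0.704, 0.705, -0.058, 0.06]
contact_force: [0.9, 0.4, -1.9]
gripper_width: 0.156
```

```bash
python3 snap.py w7; python3 - <<'E'
from h import *
import cv2
st,f=pickle.load(open('w7.pkl','rb'))
plan(st,[.53640,-.26852,.104],-9.475)
cv2.imwrite('pics/w7c.png',cv2.resize(f['image'][150:300,250:450,::-1],None,fx=4,fy=4,interpolation=2))
E
```

```text
7.95 [ 0.53735563 -0.27091738  0.1226435 ] [ 0.93654681  0.43724187 -1.94537424] 0.15570278923162595
head -9.61 yaw -0.14 slide cm after yaw [-0.14  1.86  0.22]
head -9.61 yaw 179.86 slide cm after yaw [ 0.13  1.87 -0.22]
```

View pics/w7c.png

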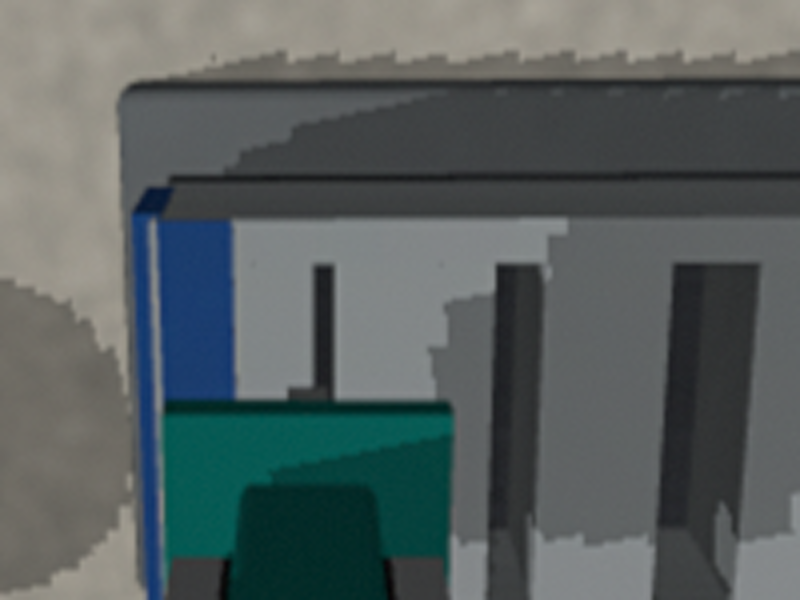

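Emit:
play_rows([
  [-0.1, 0, 0.2],
  [0, 0.5, 0],
  [0, 0.5, 0],
  [0, 0, 0],
  [0, 0, 0],
  [0, 0, 0],
], yaw=[0, 0, 0, 0, 0, 0], grip=[1, 1, 1, 1, 1, 1])

```text
time: 8.6
tool_pos: [0.5357, -0.2681, 0.1104]
tool_rot: [0.705, -0.705, 0.059, -0.059]
contact_force: [-0.5, 0.5, -0.1]
gripper_width: 0.156
```

```bash
cat > look.py <<'E'
import sys,cv2
from snap import snap
from h import *
n=sys.argv[1]; y=float(sys.argv[2])
st,f=snap(n); t=world([.54496,-.21723,-.16538],[(0,y,.056)])[0]
print(st['time'],st['tool_pos'].round(4),st['contact_force'].round(2),st['gripper_width'].round(3))
plan(st,[t[0],t[1],.104],-9.475)
cv2.imwrite(f'pics/{n}c.png',cv2.resize(f['image'][150:300,250:450,::-1],None,fx=4,fy=4,interpolation=2))
E
python3 look.py w8 -.052
```

```text
Traceback (most recent call last):
  File "look.py", line 6, in <module>
    print(st['time'],st['tool_pos'].round(4),st['contact_force'].round(2),st['gripper_width'].round(3))
                                                                          ^^^^^^^^^^^^^^^^^^^^^^^^^
AttributeError: 'float' object has no attribute 'round'
```

```bash
sed -i "s/st\['gripper_width'\].round(3)/st['gripper_width']/" look.py
python3 look.py w9 -.052
```

```text
8.65 [ 0.5358 -0.2681  0.1106] [ 0.54  0.38 -0.87] 0.15923991563391499
head -9.62 yaw -0.15 slide cm after yaw [ 0.07  0.66 -0.03]
head -9.62 yaw 179.85 slide cm after yaw [-0.07  0.66  0.03]
```

View pics/w9c.png

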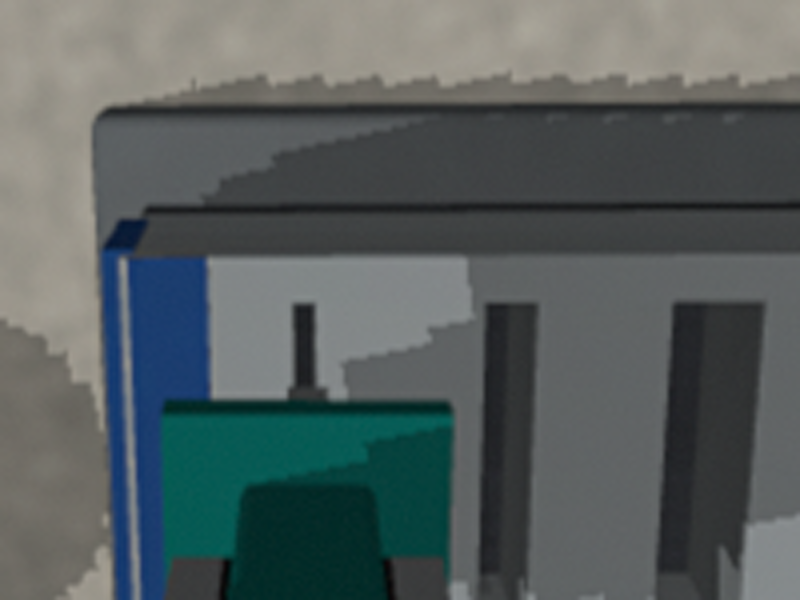

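Emit:
play_rows([
  [0, 0.3, 0],
  [0, 0.2, 0],
  [0, 0, 0],
  [0, 0, 0],
], yaw=[0, 0, 0, 0], grip=[1, 1, 1, 1])

```text
time: 9.1
tool_pos: [0.5356, -0.268, 0.1053]
tool_rot: [0.705, -0.705, 0.059, -0.059]
contact_force: [0.0, 0.0, -1.3]
gripper_width: 0.152
```

Emit:
play_rows([
  [0, 0.1, 0],
  [0, 0, 0],
], yaw=[0, 0], grip=[1, 1])

```text
time: 9.3
tool_pos: [0.5356, -0.268, 0.1044]
tool_rot: [0.705, -0.705, 0.059, -0.059]
contact_force: [-0.1, 0.4, -1.3]
gripper_width: 0.157
```

Emit:
play_rows([
  [0, 0.1, 0],
  [0, 0, 0],
], yaw=[0, 0], grip=[1, 1])

```text
time: 9.5
tool_pos: [0.5358, -0.2681, 0.1038]
tool_rot: [-0.705, 0.705, -0.059, 0.059]
contact_force: [-1.0, 1.3, 0.7]
gripper_width: 0.157
```

Emit:
play_rows([
  [0, 0.1, 0],
  [0, 0, 0],
], yaw=[0, 0], grip=[1, 1])

```text
time: 9.7
tool_pos: [0.5358, -0.2682, 0.103]
tool_rot: [-0.705, 0.705, -0.059, 0.059]
contact_force: [-0.5, 0.9, 3.7]
gripper_width: 0.156
```

Slot 1 refuses the tab. Contact came at TCP z ≈ 0.104 as predicted, and about 4 to 5 N is now on the spring. I'll lift and go to slot 2.

Emit:
play_rows([
  [0, -0.5, 0],
  [0, -0.4, 0],
  [0, 0, 1.3],
  [0, 0, 1.3],
  [0, 0, 0],
  [0, 0, 0],
  [0, 0, 0],
], yaw=[0, 0, 0, 0, 0, 0, 0], grip=[1, 1, 1, 1, 1, 1, 1])

```text
time: 10.4
tool_pos: [0.54, -0.2423, 0.1113]
tool_rot: [-0.705, 0.705, -0.059, 0.059]
contact_force: [0.5, -0.6, -0.9]
gripper_width: 0.157
```

```bash
python3 look.py w10 -.026
```

```text
10.4 [ 0.54   -0.2423  0.1113] [ 0.48 -0.64 -0.88] 0.15749240134246384
head -9.6 yaw -0.12 slide cm after yaw [ 0.08  0.73 -0.05]
head -9.6 yaw 179.88 slide cm after yaw [-0.08  0.73  0.05]
```

View pics/w10c.png

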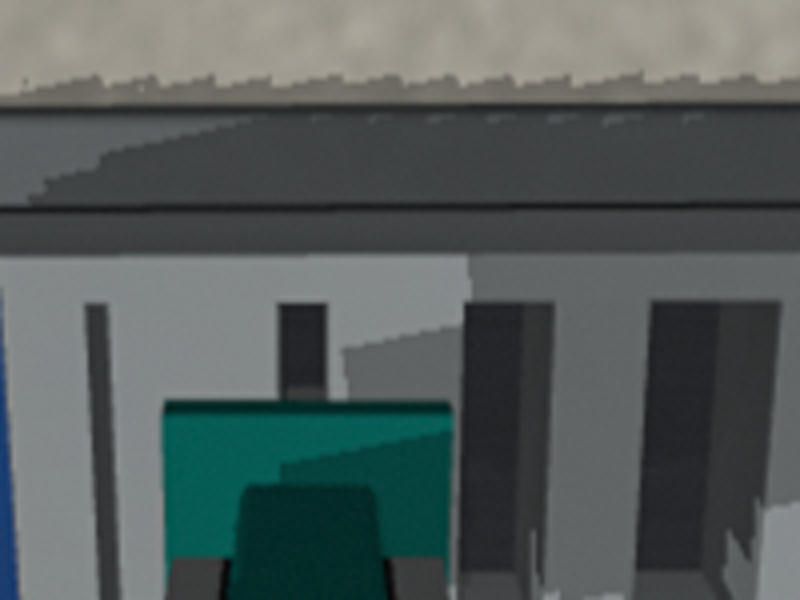

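Emit:
play_rows([
  [0.1, 0.2, -0.06],
  [0, 0, 0],
  [0, 0, 0],
  [0, 0, 0],
], yaw=[-0.1, 0, 0, 0], grip=[1, 1, 1, 1])

```text
time: 10.85
tool_pos: [0.5409, -0.2433, 0.1095]
tool_rot: [0.705, -0.705, 0.059, -0.059]
contact_force: [-0.1, -0.4, -0.0]
gripper_width: 0.152
```

```bash
python3 look.py w11 -.026; python3 - <<'E'
import pickle,cv2
st,f=pickle.load(open('w11.pkl','rb'))
cv2.imwrite('pics/w11d.png',cv2.resize(f['image'][220:260,305:355,::-1],None,fx=14,fy=14,interpolation=2))
E
```

```text
10.85 [ 0.5409 -0.2433  0.1095] [-0.09 -0.37 -0.04] 0.1518525297702767
head -9.53 yaw -0.06 slide cm after yaw [-0.02  0.55  0.04]
head -9.53 yaw 179.94 slide cm after yaw [ 0.02  0.55 -0.04]
```

View pics/w11d.png

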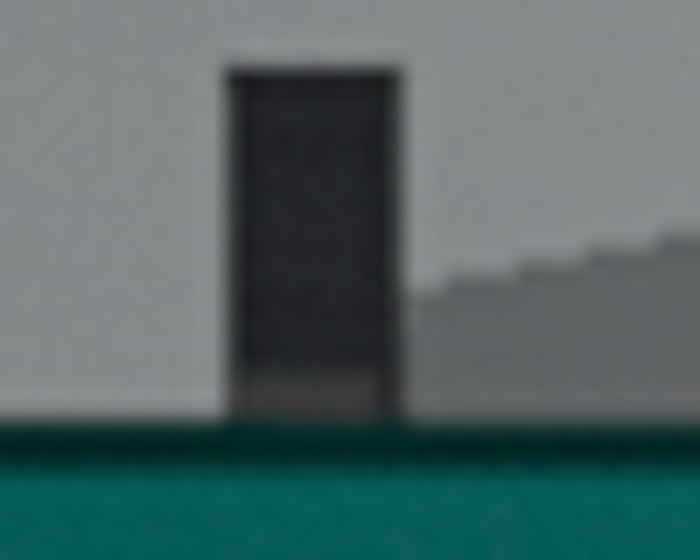

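Emit:
play_rows([
  [0, 0.2, 0.02],
  [0, 0.2, 0],
  [0, 0.1, 0],
  [0, 0, 0],
], yaw=[0, 0, 0, 0], grip=[1, 1, 1, 1])

```text
time: 11.3
tool_pos: [0.5407, -0.2428, 0.1041]
tool_rot: [0.705, -0.705, 0.059, -0.058]
contact_force: [-0.2, -0.5, -1.2]
gripper_width: 0.159
```

Emit:
play_rows([
  [0, 0.1, 0],
  [0, 0, 0],
], yaw=[0, 0], grip=[1, 1])

```text
time: 11.5
tool_pos: [0.5409, -0.243, 0.1034]
tool_rot: [0.705, -0.705, 0.059, -0.059]
contact_force: [-0.6, -1.1, -0.7]
gripper_width: 0.157
```

Emit:
play_rows([
  [0, 0.1, 0],
  [0, 0, 0],
], yaw=[0, 0], grip=[1, 1])

```text
time: 11.7
tool_pos: [0.5409, -0.2429, 0.1024]
tool_rot: [0.705, -0.705, 0.059, -0.059]
contact_force: [0.4, -0.0, -0.6]
gripper_width: 0.153
```

Emit:
play_rows([
  [0, 0.1, 0],
  [0, 0, 0],
], yaw=[0, 0], grip=[1, 1])

```text
time: 11.9
tool_pos: [0.5409, -0.2429, 0.1013]
tool_rot: [0.705, -0.705, 0.059, -0.059]
contact_force: [0.6, -0.6, 0.1]
gripper_width: 0.154
```

Foot is 2.7 mm below the mouth with no force: it is entering.

Emit:
play_rows([
  [0, 0.2, 0],
  [0, 0.2, 0],
  [0, 0, 0],
], yaw=[0, 0, 0], grip=[1, 1, 1])

```text
time: 12.2
tool_pos: [0.5407, -0.2428, 0.097]
tool_rot: [0.705, -0.705, 0.059, -0.058]
contact_force: [0.1, -0.3, -0.9]
gripper_width: 0.16
```

Emit:
play_rows([
  [0, 0.2, 0],
  [0, 0.2, 0],
  [0, 0.2, 0],
  [0, 0, 0],
], yaw=[0, 0, 0, 0], grip=[1, 1, 1, 1])

```text
time: 12.6
tool_pos: [0.5407, -0.2428, 0.091]
tool_rot: [0.705, -0.705, 0.059, -0.058]
contact_force: [0.1, 0.2, -0.9]
gripper_width: 0.154
```

Emit:
play_rows([
  [0, 0.2, 0],
  [0, 0.2, 0],
  [0, 0, 0],
  [0, 0, 0],
], yaw=[0, 0, 0, 0], grip=[1, 1, 1, 1])

```text
time: 13.0
tool_pos: [0.5409, -0.2429, 0.0874]
tool_rot: [0.705, -0.705, 0.059, -0.059]
contact_force: [-0.5, 0.6, -0.8]
gripper_width: 0.157
```

Emit:
play_rows([
  [0, 0.1, 0],
  [0, 0.1, 0],
  [0, 0, 0],
  [0, 0, 0],
], yaw=[0, 0, 0, 0], grip=[1, 1, 1, 1])

```text
time: 13.4
tool_pos: [0.5409, -0.2429, 0.0855]
tool_rot: [0.705, -0.705, 0.059, -0.059]
contact_force: [0.5, 0.7, -1.6]
gripper_width: 0.156
```

Emit:
play_rows([
  [0, 0.1, 0],
  [0, 0, 0],
  [0, 0, 0],
], yaw=[0, 0, 0], grip=[1, 1, 1])

```text
time: 13.7
tool_pos: [0.5409, -0.243, 0.0845]
tool_rot: [0.705, -0.705, 0.059, -0.059]
contact_force: [-0.6, -0.8, -1.5]
gripper_width: 0.157
```

Emit:
play_rows([
  [0, 0.1, 0],
  [0, 0, 0],
  [0, 0, 0],
], yaw=[0, 0, 0], grip=[1, 1, 1])

```text
time: 14.0
tool_pos: [0.5411, -0.2431, 0.0838]
tool_rot: [-0.705, 0.705, -0.059, 0.059]
contact_force: [-0.0, 0.1, 0.7]
gripper_width: 0.156
```

Emit:
play_rows([
  [0, 0.05, 0],
  [0, 0, 0],
  [0, 0, 0],
], yaw=[0, 0, 0], grip=[1, 1, 1])

```text
time: 14.3
tool_pos: [0.5411, -0.2431, 0.0833]
tool_rot: [-0.705, 0.705, -0.059, 0.059]
contact_force: [-1.1, 1.0, 2.9]
gripper_width: 0.157
```

```bash
python3 snap.py w12
```

```text
14.3 [ 0.54107992 -0.2430729   0.08330884] [-1.07196848  0.99481879  2.85667185] 0.15736670530818841
```

View pics/w12.png

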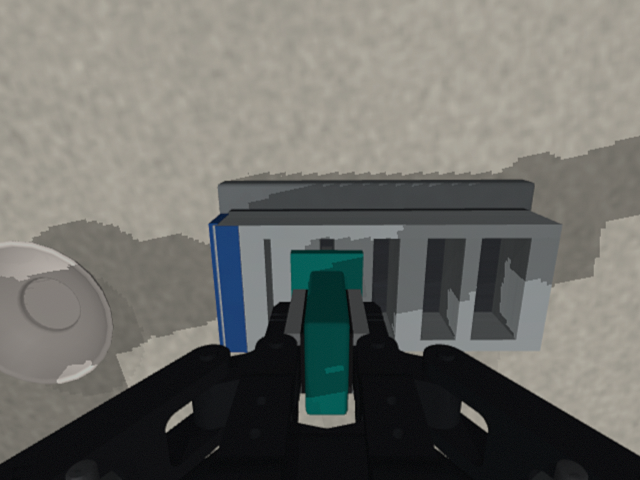

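The spacer is down in slot 2: collar contact came at the expected height, and the force is now about 4 N. I'll release it and retreat straight up.

Emit:
play_rows([
  [0, 0, 0],
  [0, 0, 0],
  [0, 0, 0],
  [0, 0, 0],
  [0, 0, 0],
  [0, 0, 0],
  [0, 0, 0],
], yaw=[0, 0, 0, 0, 0, 0, 0], grip=[-0.5, -1, -1, -1, -1, -1, -1])

```text
time: 15.05
tool_pos: [0.541, -0.243, 0.083]
tool_rot: [-0.705, 0.705, -0.059, 0.059]
contact_force: [-1.1, 0.2, -0.1]
gripper_width: 0.998
```

Emit:
play_rows([
  [0, -1, 0],
  [0, -2, 0],
  [0, -3, 0],
  [0, -4, 0],
  [0, -4, 0],
  [0, -3, 0],
  [0, 0, 0],
  [0, 0, 0],
  [0, 0, 0],
], yaw=[0, 0, 0, 0, 0, 0, 0, 0, 0], grip=[-1, -1, -1, -1, -1, -1, -1, -1, -1])

```text
time: 15.95
tool_pos: [0.5403, -0.2426, 0.2516]
tool_rot: [0.705, -0.704, 0.059, -0.058]
contact_force: [-0.4, -0.5, -0.6]
gripper_width: 0.999
```

```bash
python3 snap.py w13; python3 snap.py s13 side; python3 snap.py c13 scene; python3 - <<'E'
from h import *
import cv2
s=pickle.load(open('s13.pkl','rb'))[1]['image'];c=pickle.load(open('c13.pkl','rb'))[1]['image']
a=cv2.resize(s[265:365,290:390],(400,400),interpolation=2);b=cv2.resize(c[120:220,255:355],(400,400),interpolation=2)
cv2.imwrite('pics/m13.png',np.hstack([a,b])[:,:,::-1])
E
```

```text
15.95 [ 0.54026352 -0.24257795  0.25157543] [-0.38544463 -0.496018   -0.57751977] 0.9987789220490512
16.0 [ 0.54011729 -0.24248638  0.2510198 ] [-0.03719663  0.9812287  -0.56007373] 0.9984810553755088
16.05 [ 0.54012301 -0.24248574  0.25089867] [ 0.68316847 -0.26738775  0.58390595] 1.0010960303423153
```

View pics/w13.png

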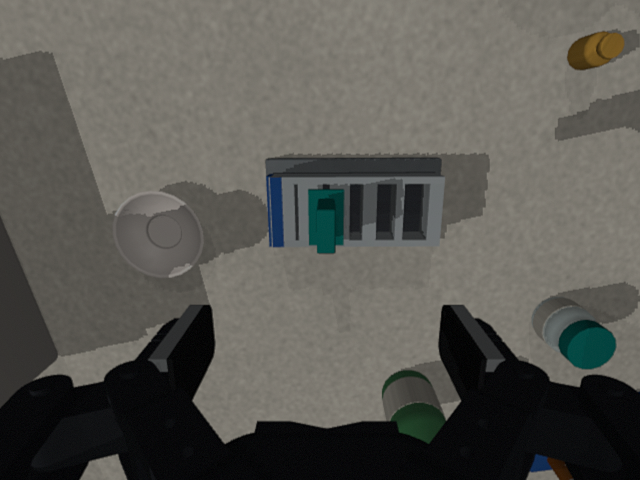

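View pics/m13.png

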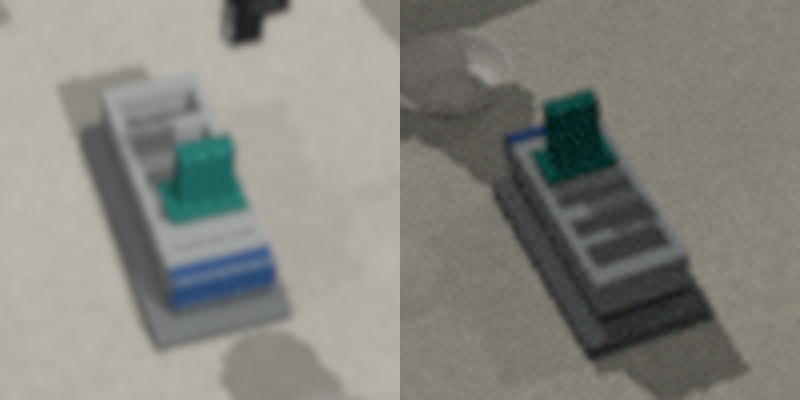

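View pics/c13.png

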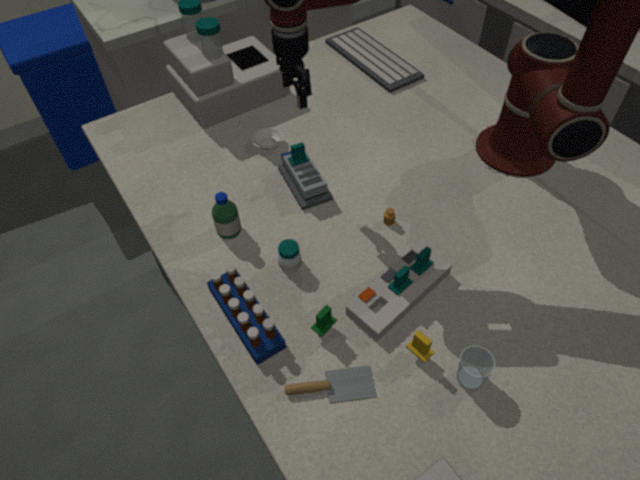

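```bash
python3 -c "
from plant import workorder; print(workorder.job_done())"
```

```text
the job is handed in; nothing more can be done
None
```

The spacer at the orange clip has the 5 mm tab. It now stands in slot 2 (6.6 mm), the first slot that accepted it, and I handed the job in after about 16 s of robot time.

- **Slot 1 (3.0 mm):** it refused the tab. The foot met the ladder's top at the predicted height, and I stopped at about 4–5 N, which presses the springs only about 1 mm.
- **Slot 2 (6.6 mm):** the tab went in without resistance. The collar met the ladder's top 20 mm further down, within about 0.2 mm of the expected height. I pressed it with about 4 N and let go.

**Last checks:**
- The wrist, side and scene pictures show the spacer upright in slot 2 and the gripper clear of it.
- In the scene picture the other two spacers are still in their pockets, and the other things on the bench look undisturbed.
- The white collar is hidden under the flange in those pictures, so "fully home" rests on the contact height and force.
- The tab measured about 4.75 mm in the wrist picture, which agrees with the slot result.
- The one disagreement was 1–2 mm, between the fixed cameras and the wrist camera on where the holder and ladder stand. I used the wrist values.

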